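# Charge the carousel drive and hold its key switch on

### The arm

A 6-joint arm with a two-finger parallel gripper is mounted at the origin on the work surface. World frame = base frame: x ahead of the robot, y to its left, z up, the work surface at z = 0. Lengths are in m, angles in rad, forces in N, time in s.
With the tool pointing down it reaches from about 0.425 to 1.125 m from the base axis. Payload 14.9 kg.
Tool frame: the origin (TCP) lies midway between the tips of the shut fingers; the grasp point (between the pads) lies 19 mm behind it; z points along the fingers, y is the line along which they close (so a half turn about z gives the same grasp; the last joint's range is limited). The gripper opens to 91 mm and grips with 3 to 60 N. Pads are 32 mm wide; open, the fingers measure 118 mm over their backs; the gripper's body (76 mm by 178 mm) begins 60 mm behind the grasp point.
Start: joints at [-1.318, 0.379, 1.734, -0, 1.028, -0.033], TCP at [0.197, -0.672, 0.214] pointing down, gripper open.
Joint ranges: [-2.77, 2.77], [-0.74, 2.19], [0, 2.66], [-1.06, 4.2], [0.31, 2.87], [-3.08, 3.08]. Speed limits (rad/s): [1.89, 1.89, 2.39, 3.14, 3.14, 3.14].

### API

Orientations are given as a rotation vector (axis times angle).
In Python, from plant import * gives the robot as it stands. The module is installed in compiled form; this text tells all that it offers.
- The arm moves only by the tool carry_out, never from a script. Its arguments are lists of equal length, an entry for each row: "slide": the shift along the tool's x, y, z in cm, a list of three; "rotation": the turn, a rotation vector about the tool's x, y, z in degrees, a list of three; "jaw": the closure in counts, from 0 (fully open) to 255 (shut). In form: {"slide": [[tx, ty, tz], ...], "rotation": [[rx, ry, rz], ...], "jaw": [jaw, ...]}. A call has 1 to 10 rows; each row is the pose to reach, as a shift and turn from the pose commanded when the call began, along the tool's axes at that moment; what a row does not reach only later rows make up. A row lasts 1/12 s, in which the tool goes at most 41.7 mm and 7.16 degrees, less where a joint would pass 70% of its speed; a pose out of reach is approached as far as the arm can. A call with a gripper value outside its range is refused whole. The fingers move at their own pace and stop on an object; "newtons" is the grip in N (left out, the last holds). Time passes only in rows, so rows that repeat a pose let the fingers close. It gives the time, the measured TCP pose, the force, the opening and the grip force at its end, in the units of the state.
- sense(): the state, without advancing time (a new reading comes with each control period).
- grab_frame(name): name is "side" or "top" or "wrist"; returns (picture, depth): 420x560x3 uint8, blue, green, red; 420x560 float32, m along the optical axis (not along the pixel's ray), 0 where there is no reading.
- camera_params(name): a dict with "fx", "fy", "cx", "cy" (pixels), "dist_coeffs" ([k1, k2, p1, p2, k3] as OpenCV has them; the pictures are not rectified), "world_from_camera" (4x4, takes a point from camera to world coordinates). Camera axes: x right, y down, z forward; pixel columns grow to the right and rows downward; lengths in m; the calibration is good to about 2 mm. A picture is of the moment at which its call begins: read the wrist's pose just before it. camera_params takes no time and is no camera call; for the wrist camera it gives the pose at the moment of the call.
- hand_in(): hands the job in; it is judged then, once.
The state is a dict: "time_s": time; "joint_positions": joint angles; "joint_vel": joint speeds; "joint_efforts": joint torques, N m; "position": TCP position; "orientation": TCP orientation; "contact_force": force on the tool from outside, world axes, zero at the start; "ft_torque": the same for the moment, N m; "finger_gap": opening from 0.0 (shut) to 1.0 (fully open); "grip_force": force on a finger pad.
Only numpy, scipy, OpenCV 4.12 (cv2) and the standard library are available. Lean on these libraries where they do the work, as an engineer would, in place of code of your own. Each camera call takes 0.05 s, during which the arm holds its last target. There are 200 camera calls.

### The job

Get the toy carousel's display drive running for a customer: first pump its sprung hand lever through three full strokes (all the way down, then back up by its spring). Then take the winged key out of the wooden key block, put it fully home in the keyhole on top of the brass lock, wiggling it past the sticky pins, and turn it a quarter turn clockwise as seen from above. The lock springs back, so finish while still holding the key turned: do not let go; leave the toy horse, airplane and glass dome undisturbed.

Things in the scene. Friction and masses are not known exactly. Their poses are not given: they have to be found in the camera images.
- pump (a joint): Hand lever angle, rad: 0 = raised rest stop, 0.6 = lowest stop; a full stroke goes beyond 0.5 and back below 0.1. Sprung up: about 4 N at the grip to start down, 12 N at the lowest stop; it rises by itself when the fingers make room. Push it from above.
- pump_hinge (a point): Point on the lever's level hinge axis, 95 mm above the counter, at the right-hand end (seen from the robot) of the long dark wooden drive case (150 x 460 x 45 mm high, fixed). The lever points along this frame's -x; the hinge axis is its y.
- pump_grip (a point): Centre of the top face of the lever's wooden grip (70 mm along the lever, 26 wide, 16 thick): 120 mm from the hinge along the lever, 8 mm above its centre line. The lever rests 0.3 rad above level and goes to 0.3 rad below; this point then drops about 71 mm, to 67 mm above the counter. Raised, the grip's end stands about 150 mm high: carry the key well above it.
- lock_mouth (a point): Centre of the keyhole in the top face of the fixed brass lock (50 x 50 mm turret in the middle of the drive case, top 80 mm above the counter). z up; the slot, 20.5 x 7 mm, is long along this frame's x. Its top plate is 8 mm thick; a sprung sticky pin at each end of the slot sticks out 2.5 mm into it, halfway down the plate.
- lock_seat (a point): Where the key's tip is when fully home: 24 mm straight below the mouth, same axes; the key's collar then rests on the plate. A centred key pushes the pins aside at about 8 to 15 N, half that when wiggled (rocked by 0.08 rad about z). It can turn only with its wings below the plate (tip at least 22 mm below the mouth).
- lock (a joint): Turn of the lock, rad: 0 = keyhole lined up, grows clockwise seen from above, stop at 1.571. Sprung back to 0 with about 0.02 to 0.08 N m. The key has about 0.1 rad of play in it, so turn the key some 1.65 rad to reach the stop. The carousel at the left end of the case (150 mm across, 190 mm left of the lock, 210 mm tall) turns along.
- key: Loose steel key, 68 mm long, 50 to 100 g, upright in the key block at the start, bow on top. Origin: centre of its lower tip; z up the shank, x along the wings, y across the thickness. Wings 18.5 x 5 mm, from the tip to 14 mm up, narrowing to 11.5 mm at the tip; shank 5 mm thick; collar 18 mm across at 24 to 28 mm. A half turn about z leaves it the same.
- key_bow (a point): Centre of the key's flat bow (two round lobes, 48 mm wide along key x, 10 mm thick along key y, 28 mm tall), 54 mm above the tip. Pinch it across its thickness. The key turns with the bow in the plane of the wings. In the block it is about 75 mm above the counter.
- key_block: Wooden key block, 70 x 90 x 45 mm high, fixed. Origin under its centre. The key stands in the slot in its middle, its tip 24 mm deep, the collar on the top face; two small empty round holes at its sides.
- horse: Bystander: cream tin horse on a wooden base, 90 x 36 mm, 95 mm tall. Origin under its centre. Loose.
- airplane: Bystander: chrome tin airplane, 100 mm long, 110 mm wingspan, 51 mm tall. Origin under its centre. Loose.
- dome: Bystander: glass dome lid, 90 mm across, 128 mm tall, beyond the drive case. Origin under its centre. Loose.

How it is judged:
By the outcome, as a careful person would: the job done as asked, in the order asked, and still so for the second after the job is handed in, while the arm keeps its last pose, push and grip.
It also fails if it takes over 72 s, if anything falls off the work surface, if the arm or the gripper's body presses on something with over 40 N, if the wrist force passes 120 N, or if a joint passes its speed limit or range.

## Working session

There is one attempt and no reset: what is moved stays moved. The work goes in short steps, Python scripts to look and compute and a tool call to move; the robot and the scene stay as the last step left them, time stands still between calls to the robot, and variables do not carry over. Pictures are saved under pics/ and viewed, at most 10 in all, crops included, and the job is handed in when it is done.

Besides the shell and the picture viewer there is one more tool, called after "Request:" by a JSON object that holds its "method" and its "body", one argument or row to a line. carry_out: Moves the arm, as the interface text tells. Its arguments: {"type":"object","properties":{"slide":{"type":"array","items":{"type":"array","items":{"type":"number"}}},"rotation":{"type":"array","items":{"type":"array","items":{"type":"number"}}},"jaw":{"type":"array","items":{"type":"number"}},"newtons":{"type":"number"}},"required":["slide","rotation","jaw"]}

```bash
mkdir -p pics; cat > h.py <<'E'
from plant import *
import numpy as np, cv2
from scipy.spatial.transform import Rotation as R
def grab(n,save=None):
    P=camera_params(n); im,d=grab_frame(n)
    if save: cv2.imwrite('pics/'+save,im)
    np.savez('last_%s.npz'%n,im=im,d=d,K=np.array([P['fx'],P['fy'],P['cx'],P['cy']]),D=np.array(P['dist_coeffs']),T=np.array(P['world_from_camera']))
def load(n): return np.load('last_%s.npz'%n)
def ray(q,u,v):
    fx,fy,cx,cy=q['K'];K=np.array([[fx,0,cx],[0,fy,cy],[0,0,1]])
    p=cv2.undistortPoints(np.array([[[u,v]]],float),K,q['D'])[0,0]
    return q['T'][:3,3],q['T'][:3,:3]@np.array([p[0],p[1],1.])
def atz(q,u,v,z):
    o,r=ray(q,u,v); return o+r*(z-o[2])/r[2]
def dep(q,u,v):
    o,r=ray(q,u,v); d=q['d'][int(v)-1:int(v)+2,int(u)-1:int(u)+2]; d=d[d>0]
    return o+r*np.median(d) if len(d) else None
def proj(q,p):
    fx,fy,cx,cy=q['K'];K=np.array([[fx,0,cx],[0,fy,cy],[0,0,1]])
    Ti=np.linalg.inv(q['T'])
    return cv2.projectPoints(np.array([p],float),cv2.Rodrigues(Ti[:3,:3])[0],Ti[:3,3],K,q['D'])[0][0,0]
def totool(dp):
    s=sense(); return R.from_rotvec(s['orientation']).inv().apply(dp)*100
E
python3 - <<'E'
from h import *
s=sense();print(s['position'],s['orientation'],R.from_rotvec(s['orientation']).as_matrix().round(3))
for n in('top','side'):
    grab(n,n+'0.png');q=load(n);print(n,q['T'].round(3),q['K'])
E
```

```text
[ 0.19722868 -0.6711969   0.21325975] [-3.10843715e+00 -4.47194225e-01  1.59158727e-04] [[ 0.959  0.282 -0.   ]
 [ 0.282 -0.959  0.001]
 [ 0.    -0.001 -1.   ]]
top [[-0.068 -0.977  0.204  0.38 ]
 [-0.998  0.067 -0.014 -0.071]
 [ 0.    -0.204 -0.979  1.127]
 [ 0.     0.     0.     1.   ]] [423.42191767 423.42191767 280.0777673  207.37471113]
side [[ 0.948 -0.177  0.263  0.354]
 [-0.316 -0.466  0.826 -0.877]
 [-0.023 -0.867 -0.498  0.599]
 [ 0.     0.     0.     1.   ]] [399.73672352 399.73672352 281.7650301  206.09453731]
```

View pics/top0.png

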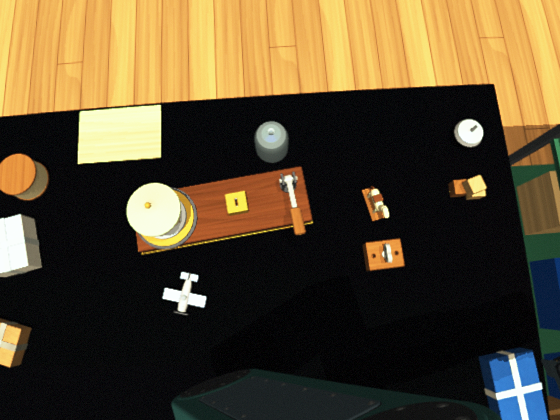

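View pics/side0.png

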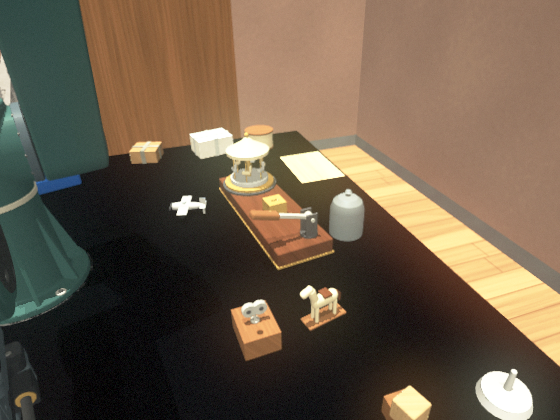

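Top view shows the lock at about (236,203), lever hinge (289,180), grip (298,222), key block (384,254), horse (376,203). The side view confirms the layout. I'll enlarge the working area.

```bash
python3 - <<'E'
from h import *
q=load('top')
im=q['im'][160:280,215:415]; cv2.imwrite('pics/top_c.png',cv2.convertScaleAbs(cv2.resize(im,None,fx=4,fy=4,interpolation=cv2.INTER_CUBIC),alpha=1.3,beta=20))
E
```

```text
(no output)
```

View pics/top_c.png

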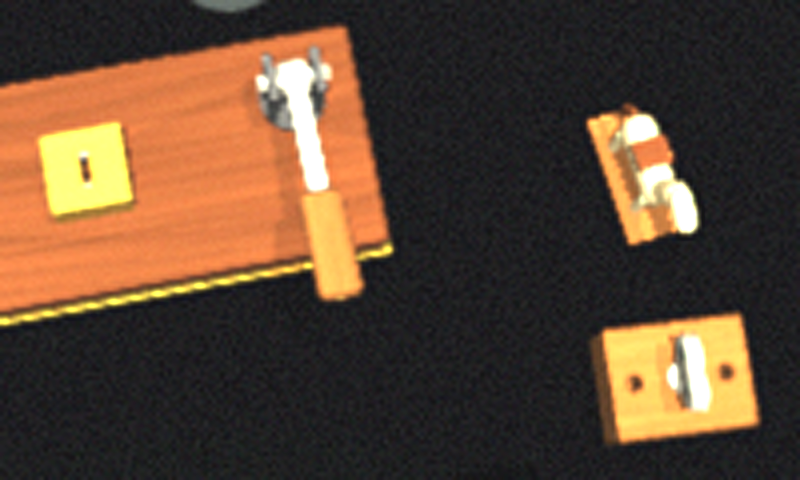

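The crop gives: lock slot centre (86,168), grip top centre (331,243), hinge (295,72), block corners (603,330),(742,315),(758,425),(617,440), bow top (690,372).

```bash
python3 - <<'E'
from h import *
q=load('top')
def c(u,v,z,l):
    u,v=u/4+215,v/4+160; p=atz(q,u,v,z); d=dep(q,u,v); print(l,p.round(4),'r',np.hypot(*p[:2]).round(3),'depth',d if d is None else d.round(4)); return p
c(86,168,.08,'lock');
g=c(331,243,.138,'grip');h=c(295,72,.095,'hinge');print(np.linalg.norm((g-h)[:2]),np.degrees(np.arctan2(*(g-h)[1::-1])))
B=[c(*p,.045,'blk') for p in((603,330),(742,315),(758,425),(617,440))];print('blk c',np.mean(B,0))
m=(c(636,383,.045,'h1')+c(727,371,.045,'h2'))/2;print(m)
c(690,372,.089,'bow')
L=[c(*p,.08,'lk') for p in((40,138),(122,124),(131,206),(53,216))];print(np.mean(L,0))
a=atz(q,215,240.5,.0);b=atz(q,313,222.5,.0);d=b-a;print('case dir deg',np.degrees(np.arctan2(d[1],d[0])))
for i in range(4):
  for X in(B,L):
    d=X[(i+1)%4]-X[i];print(np.linalg.norm(d[:2]).round(4),np.degrees(np.arctan2(d[1],d[0])).round(1))
s=sense();print(s['position'],s['finger_gap'],s['contact_force'])
E
```

```text
lock [0.6195 0.0234 0.08  ] r 0.62 depth [0.6274 0.0265 0.0456]
grip [ 0.5509 -0.1246  0.138 ] r 0.565 depth [ 0.5507 -0.1245  0.1386]
hinge [ 0.6691 -0.1127  0.095 ] r 0.679 depth [ 0.666  -0.1122  0.1063]
0.118866427885668 -174.25518298774634
blk [ 0.4981 -0.3002  0.045 ] r 0.582 depth [ 0.5029 -0.3095  0.0007]
blk [ 0.5013 -0.3917  0.045 ] r 0.636 depth [ 0.5065 -0.4055 -0.0015]
blk [ 0.4301 -0.3934  0.045 ] r 0.583 depth [ 0.4321 -0.4067  0.0006]
blk [ 0.4274 -0.3016  0.045 ] r 0.523 depth [ 0.4281 -0.3049  0.0297]
blk c [ 0.46420623 -0.34672345  0.045     ]
h1 [ 0.4626 -0.3178  0.045 ] r 0.561 depth [ 0.4636 -0.3206  0.0324]
h2 [ 0.4659 -0.3775  0.045 ] r 0.6 depth [ 0.4671 -0.3816  0.0306]
[ 0.46427083 -0.34762423  0.045     ]
bow [ 0.4635 -0.3419  0.089 ] r 0.576 depth [ 0.464  -0.3433  0.0836]
lk [0.6411 0.0517 0.08  ] r 0.643 depth [0.6496 0.0557 0.046 ]
lk [ 0.6466 -0.0009  0.08  ] r 0.647 depth [0.6549 0.0013 0.0474]
lk [ 0.5931 -0.0038  0.08  ] r 0.593 depth [ 0.5972 -0.0025  0.0599]
lk [0.59   0.0456 0.08  ] r 0.592 depth [0.5966 0.0493 0.0472]
[0.61770563 0.02317282 0.08      ]
case dir deg -83.38202027315175
0.0916 -88.0
0.0529 -84.0
0.0712 -178.6
0.0536 -176.9
0.0918 91.7
0.0495 93.5
0.0707 1.2
0.0514 6.8
[ 0.19724162 -0.67126892  0.21334523] 0.9996251124223808 [-0.12666926 -0.09733212 -0.61186474]
```

Request:
{"method": "carry_out", "body": {
  "slide": [
    [49.3,-42.4,-2],
    [49.3,-42.4,-2],
    [49.3,-42.4,-2],
    [49.3,-42.4,-2],
    [49.3,-42.4,-2],
    [49.3,-42.4,-2],
    [49.3,-42.4,-2],
    [49.3,-42.4,-2],
    [49.3,-42.4,-2],
    [49.3,-42.4,-2]
  ],
  "rotation": [
    [0,0,-80],
    [0,0,-80],
    [0,0,-80],
    [0,0,-80],
    [0,0,-80],
    [0,0,-80],
    [0,0,-80],
    [0,0,-80],
    [0,0,-80],
    [0,0,-80]
  ],
  "jaw": [255,255,255,255,255,255,255,255,255,255]
}}

```text
time_s: 0.93
position: [0.4242, -0.3201, 0.2267]
orientation: [-2.253, -2.189, 0.0]
contact_force: [0.6, -0.9, -0.1]
finger_gap: 0.299
grip_force: 0.0
```

```bash
cat >> h.py <<'E'
def plan(p,yaw):
    s=sense();M=R.from_rotvec(s['orientation']);x=M.as_matrix()[:,0]
    cur=np.degrees(np.arctan2(x[1],x[0])); d=(yaw-cur+180)%360-180
    T=R.from_matrix(np.array([[np.cos(np.radians(yaw)),np.sin(np.radians(yaw)),0],[np.sin(np.radians(yaw)),-np.cos(np.radians(yaw)),0],[0,0,-1]]))
    print('t',round(s['time_s'],2),'pos',s['position'].round(4) if hasattr(s['position'],'round') else s['position'],'yaw',cur.round(2),'tilt',M.as_matrix()[:,2].round(4),'F',np.round(s['contact_force'],1),'gap',round(s['finger_gap'],3),'j',np.round(s['joint_positions'],2))
    print('slide',(M.inv().apply(np.array(p)-s['position'])*100).round(2),'rot',np.degrees((M.inv()*T).as_rotvec()).round(2))
E
python3 -c "
from h import *
plan([.552,-.1245,.19],96.5)"
```

```text
t 0.93 pos [ 0.4242 -0.3201  0.2267] yaw 88.34 tilt [-1.e-04  1.e-04 -1.e+00] F [ 0.6 -0.9 -0.1] gap 0.299 j [-0.69  0.1   2.07  0.    0.98 -0.66]
slide [19.92 12.2   3.67] rot [-0.   -0.   -8.16]
```

Request:
{"method": "carry_out", "body": {
  "slide": [
    [19.9,12.2,0],
    [19.9,12.2,0],
    [19.9,12.2,0],
    [19.9,12.2,0],
    [19.9,12.2,0],
    [19.9,12.2,0],
    [19.9,12.2,0],
    [19.9,12.2,2],
    [19.9,12.2,3.5],
    [19.9,12.2,3.5]
  ],
  "rotation": [
    [0,0,-8],
    [0,0,-8],
    [0,0,-8],
    [0,0,-8],
    [0,0,-8],
    [0,0,-8],
    [0,0,-8],
    [0,0,-8],
    [0,0,-8],
    [0,0,-8]
  ],
  "jaw": [255,255,255,255,255,255,255,255,255,255]
}}

```text
time_s: 1.77
position: [0.5508, -0.1272, 0.1889]
orientation: [-2.1, -2.332, 0.003]
contact_force: [-0.3, -0.1, -0.7]
finger_gap: 0.003
grip_force: 0.0
```

```bash
python3 -c "
from h import *
plan([.552,-.1245,.075],96.5); grab('wrist','w1.png');q=load('wrist');print(proj(q,[.551,-.1246,.138]),proj(q,[.6195,.0234,.08]))"
```

```text
t 1.77 pos [ 0.5508 -0.1272  0.1889] yaw 96.0 tilt [-0.0041  0.001  -1.    ] F [-0.3 -0.1 -0.7] gap 0.003 j [-0.27  0.2   2.02 -0.    0.92 -0.37]
slide [ 0.24  0.2  11.39] rot [-0.23 -0.08 -0.49]
[279.84149108 228.61442177] [387.44148842  34.48904287]
```

View pics/w1.png

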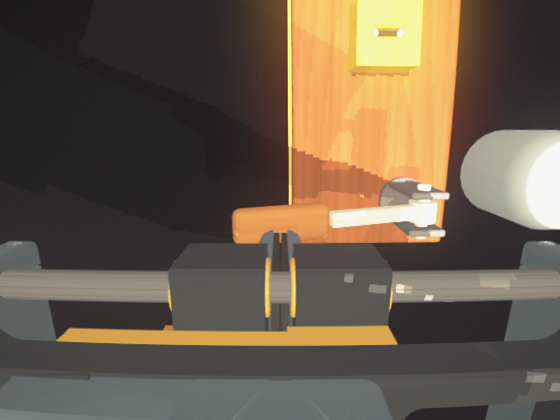

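The wrist picture shows the shut fingertips centred over the grip (about (281,222)); the slot is seen at (389,33), matching the prediction (387,34).

Request:
{"method": "carry_out", "body": {
  "slide": [
    [0.1,0.2,3],
    [0.1,0.2,5],
    [0.1,0.2,7],
    [0.1,0.2,9],
    [0.1,0.2,10.5],
    [0.1,0.2,11.2],
    [0.1,0.2,11.5],
    [0.1,0.2,11.5],
    [0.1,0.2,11.5]
  ],
  "rotation": [
    [0,0,0],
    [0,0,0],
    [0,0,0],
    [0,0,0],
    [0,0,0],
    [0,0,0],
    [0,0,0],
    [0,0,0],
    [0,0,0]
  ],
  "jaw": [255,255,255,255,255,255,255,255,255]
}}

```text
time_s: 2.57
position: [0.5555, -0.1269, 0.0784]
orientation: [2.102, 2.333, 0.001]
contact_force: [-2.6, 2.8, 11.9]
finger_gap: 0.006
grip_force: 6.0
```

```bash
python3 -c "
from h import *
plan([.552,-.1245,.07],96.5); grab('side','s1.png')
q=load('side');print(proj(q,[.552,-.1245,.067]));im=q['im'][160:280,200:360];cv2.imwrite('pics/s1c.png',cv2.resize(im,None,fx=4,fy=4))"
```

```text
t 2.57 pos [ 0.5555 -0.1269  0.0784] yaw 95.96 tilt [ 1.5e-03 -2.0e-04 -1.0e+00] F [-2.6  2.8 11.9] gap 0.006 j [-0.27  0.38  2.05  0.    0.71 -0.37]
slide [ 0.27 -0.33  0.84] rot [ 0.08  0.02 -0.54]
[265.88598441 238.11395908]
```

View pics/s1c.png

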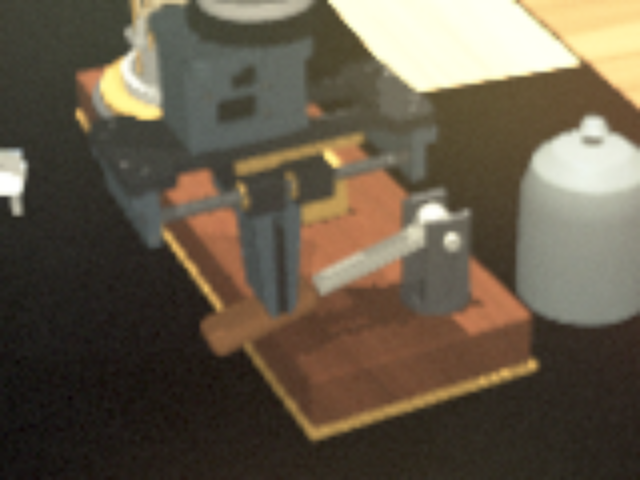

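The lever is pressed clearly down below level with the fingertips on its grip; I'll push a bit deeper, then let it rise.

Request:
{"method": "carry_out", "body": {
  "slide": [
    [0,0,0.5],
    [0,0,0.9],
    [0,0,0.9],
    [0,0,0.9],
    [0,0,0.9]
  ],
  "rotation": [
    [0,0,0],
    [0,0,0],
    [0,0,0],
    [0,0,0],
    [0,0,0]
  ],
  "jaw": [255,255,255,255,255]
}}

```text
time_s: 3.03
position: [0.5569, -0.1269, 0.0707]
orientation: [2.101, 2.331, 0.004]
contact_force: [-1.1, 6.3, 23.6]
finger_gap: 0.005
grip_force: 11.3
```

At the lowest stop (force jumped to 24 N). Now up, then the second stroke.

Request:
{"method": "carry_out", "body": {
  "slide": [
    [0,0,-2],
    [0,0,-4],
    [0,0,-6],
    [0,0,-8],
    [0,0,-9.5],
    [0,0,-9.5],
    [0,0,-9.5],
    [0,0,-9.5],
    [0,0,-9.5],
    [0,0,-9.5]
  ],
  "rotation": [
    [0,0,0],
    [0,0,0],
    [0,0,0],
    [0,0,0],
    [0,0,0],
    [0,0,0],
    [0,0,0],
    [0,0,0],
    [0,0,0],
    [0,0,0]
  ],
  "jaw": [255,255,255,255,255,255,255,255,255,255]
}}

```text
time_s: 3.87
position: [0.554, -0.1262, 0.1619]
orientation: [-2.101, -2.333, 0.001]
contact_force: [0.5, 0.4, 0.1]
finger_gap: 0.005
grip_force: 0.0
```

```bash
python3 -c "
from h import *
plan([.552,-.1245,.07],96.5); grab('wrist');q=load('wrist');grab('side');q=load('side')
for p in((232,305),(250,305)): pass
im=load('side')['im'][160:280,200:360];im2=load('wrist')['im'][150:270,200:460]
a=cv2.resize(im,(480,360));b=cv2.resize(im2,(780,360))[:,:312];cv2.imwrite('pics/u1.png',np.hstack([a,b]))"
```

```text
t 3.87 pos [ 0.554  -0.1262  0.1619] yaw 95.99 tilt [-1.5e-03  4.0e-04 -1.0e+00] F [0.5 0.4 0.1] gap 0.005 j [-0.26  0.25  2.03 -0.    0.87 -0.37]
slide [ 0.18 -0.17  9.19] rot [-0.08 -0.03 -0.51]
```

View pics/u1.png

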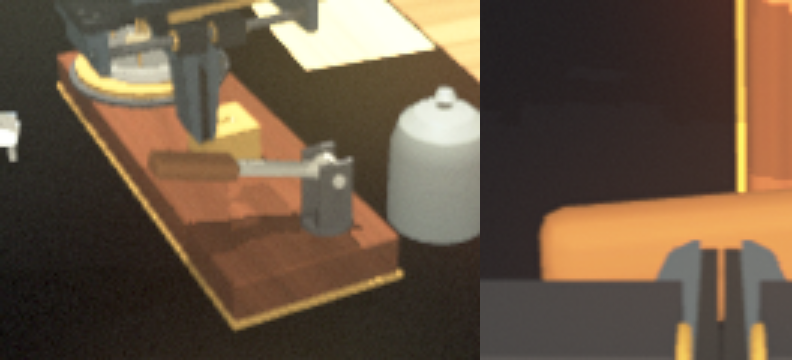

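The lever is back up at its rest and the fingers hang free above its grip. Stroke 2 and 3.

Request:
{"method": "carry_out", "body": {
  "slide": [
    [0,0,2],
    [0,0,4],
    [0,0,6],
    [0,0,8],
    [0,0,9.0],
    [0,0,9.5],
    [0,0,9.5],
    [0,0,9.5],
    [0,0,9.5],
    [0,0,9.5]
  ],
  "rotation": [
    [0,0,0],
    [0,0,0],
    [0,0,0],
    [0,0,0],
    [0,0,0],
    [0,0,0],
    [0,0,0],
    [0,0,0],
    [0,0,0],
    [0,0,0]
  ],
  "jaw": [255,255,255,255,255,255,255,255,255,255]
}}

```text
time_s: 4.8
position: [0.556, -0.1264, 0.0699]
orientation: [2.101, 2.333, 0.002]
contact_force: [-9.3, 3.5, 38.0]
finger_gap: 0.004
grip_force: 19.6
```

Request:
{"method": "carry_out", "body": {
  "slide": [
    [0,0,-2],
    [0,0,-4],
    [0,0,-6],
    [0,0,-8],
    [0,0,-9.5],
    [0,0,-9.5],
    [0,0,-9.5],
    [0,0,-9.5],
    [0,0,-9.5],
    [0,0,-9.5]
  ],
  "rotation": [
    [0,0,0],
    [0,0,0],
    [0,0,0],
    [0,0,0],
    [0,0,0],
    [0,0,0],
    [0,0,0],
    [0,0,0],
    [0,0,0],
    [0,0,0]
  ],
  "jaw": [255,255,255,255,255,255,255,255,255,255]
}}

```text
time_s: 5.63
position: [0.5539, -0.1261, 0.1616]
orientation: [-2.101, -2.333, 0.001]
contact_force: [0.7, 0.6, 0.2]
finger_gap: 0.004
grip_force: 0.0
```

Request:
{"method": "carry_out", "body": {
  "slide": [
    [0,0,2],
    [0,0,4],
    [0,0,6],
    [0,0,8],
    [0,0,9.0],
    [0,0,9.5],
    [0,0,9.5],
    [0,0,9.5],
    [0,0,9.5],
    [0,0,9.5]
  ],
  "rotation": [
    [0,0,0],
    [0,0,0],
    [0,0,0],
    [0,0,0],
    [0,0,0],
    [0,0,0],
    [0,0,0],
    [0,0,0],
    [0,0,0],
    [0,0,0]
  ],
  "jaw": [255,255,255,255,255,255,255,255,255,255]
}}

```text
time_s: 6.47
position: [0.5558, -0.1264, 0.0697]
orientation: [2.101, 2.334, 0.001]
contact_force: [-9.5, 4.3, 40.6]
finger_gap: 0.002
grip_force: 21.2
```

Request:
{"method": "carry_out", "body": {
  "slide": [
    [0,0,-2],
    [0,0,-4],
    [0,0,-6],
    [0,0,-8],
    [0,0,-9.5],
    [0,0,-11],
    [0,0,-13],
    [0,0,-13],
    [0,0,-13],
    [0,0,-13]
  ],
  "rotation": [
    [0,0,0],
    [0,0,0],
    [0,0,0],
    [0,0,0],
    [0,0,0],
    [0,0,0],
    [0,0,0],
    [0,0,0],
    [0,0,0],
    [0,0,0]
  ],
  "jaw": [255,255,255,255,255,255,255,255,255,255]
}}

```text
time_s: 7.3
position: [0.554, -0.1261, 0.1968]
orientation: [-2.101, -2.334, 0.001]
contact_force: [0.0, 1.0, -0.6]
finger_gap: 0.007
grip_force: 0.0
```

```bash
python3 -c "
from h import *
plan([.464,-.346,.22],181.5)"
```

```text
t 7.3 pos [ 0.554  -0.1261  0.1968] yaw 96.0 tilt [-1.1e-03  3.0e-04 -1.0e+00] F [ 0.   1.  -0.6] gap 0.007 j [-0.26  0.2   2.01  0.    0.93 -0.37]
slide [-20.93 -11.26  -2.32] rot [-3.00e-02 -7.00e-02 -8.55e+01]
```

Request:
{"method": "carry_out", "body": {
  "slide": [
    [-6,-3,-2.3],
    [-20.9,-11.3,-2.3],
    [-20.9,-11.3,-2.3],
    [-20.9,-11.3,-2.3],
    [-20.9,-11.3,-2.3],
    [-20.9,-11.3,-2.3],
    [-20.9,-11.3,-2.3],
    [-20.9,-11.3,-2.3],
    [-20.9,-11.3,-2.3],
    [-20.9,-11.3,-2.3]
  ],
  "rotation": [
    [0,0,-85.5],
    [0,0,-85.5],
    [0,0,-85.5],
    [0,0,-85.5],
    [0,0,-85.5],
    [0,0,-85.5],
    [0,0,-85.5],
    [0,0,-85.5],
    [0,0,-85.5],
    [0,0,-85.5]
  ],
  "jaw": [120,120,120,120,120,120,120,120,120,120]
}}

```text
time_s: 8.13
position: [0.4632, -0.3459, 0.2192]
orientation: [-0.414, -3.112, -0.002]
contact_force: [-1.1, 0.5, -0.2]
finger_gap: 0.528
grip_force: 0.0
```

```bash
python3 -c "
from h import *
plan([.464,-.346,.22],181.5)"
```

```text
t 8.13 pos [ 0.4632 -0.3459  0.2192] yaw 164.86 tilt [-0.0017  0.0014 -1.    ] F [-1.1  0.5 -0.2] gap 0.528 j [-0.68  0.18  1.98 -0.    0.98 -1.99]
slide [-0.08  0.01 -0.08] rot [  0.07  -0.11 -16.64]
```

Request:
{"method": "carry_out", "body": {
  "slide": [
    [0,0,0],
    [0,0,0],
    [0,0,0],
    [0,0,0]
  ],
  "rotation": [
    [0,0,-16.6],
    [0,0,-16.6],
    [0,0,-16.6],
    [0,0,-16.6]
  ],
  "jaw": [120,120,120,120]
}}

```text
time_s: 8.47
position: [0.4635, -0.3455, 0.2193]
orientation: [0.035, -3.14, -0.002]
contact_force: [-0.7, 0.5, 0.2]
finger_gap: 0.527
grip_force: 0.0
```

```bash
python3 -c "
from h import *
plan([.464,-.346,.092],181.5); grab('wrist','w2.png');q=load('wrist')
for p in([.464,-.346,.089],[.4626,-.3178,.045],[.4659,-.3775,.045]):print(proj(q,p))"
```

```text
t 8.47 pos [ 0.4635 -0.3455  0.2193] yaw -178.73 tilt [-0.0016  0.0013 -1.    ] F [-0.7  0.5  0.2] gap 0.527 j [-0.68  0.18  1.98 -0.    0.98 -2.27]
slide [-0.07 -0.07 12.73] rot [ 0.08 -0.09 -0.23]
[280.07449202 207.76151132]
[306.91603648 197.88148202]
[250.00108634 199.80945761]
```

View pics/w2.png

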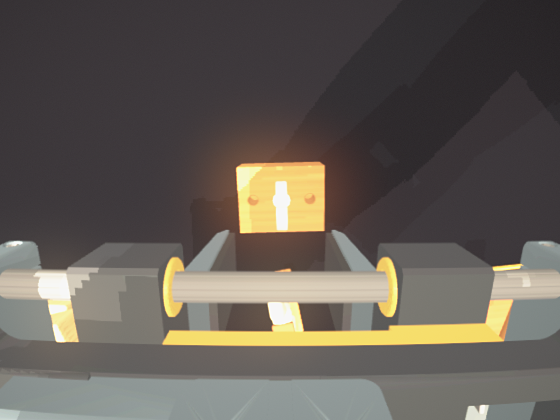

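The wrist picture shows the block with holes at (310,198) and (252.5,200), and the key bow around (281.5,205), top edge seen from about v=181 to 230.

```bash
python3 -c "
from h import *
q=load('wrist');a=atz(q,310,198,.045);b=atz(q,252.5,200,.045);print(a,b,(a+b)/2,np.degrees(np.arctan2(*(a-b)[:2])))
print(atz(q,281.5,205,.089),dep(q,282,215),dep(q,281,190))
for z in (.089,.082): print(atz(q,281,181,z),atz(q,282,230,z))
c=[atz(q,*p,.045) for p in((237,165),(324,163),(325,231),(240,233))];print(np.mean(c,0),c)
g=q['im'][160:240,235:330];cv2.imwrite('pics/w2c.png',cv2.resize(g,None,fx=7,fy=7,interpolation=cv2.INTER_CUBIC))
"
```

```text
[ 0.46265706 -0.31455611  0.045     ] [ 0.46605084 -0.37487254  0.045     ] [ 0.46435395 -0.34471432  0.045     ] -3.2204252319265616
[ 0.46137199 -0.3447442   0.089     ] [ 0.47103634 -0.34406142  0.08815857] [ 0.44788096 -0.34548623  0.0863133 ]
[ 0.43919555 -0.34568574  0.089     ] [ 0.4852967  -0.34374667  0.089     ]
[ 0.44017873 -0.34563581  0.082     ] [ 0.4873517  -0.34365165  0.082     ]
[ 0.46413073 -0.34443445  0.045     ] [array([ 0.42975174, -0.39088515,  0.045     ]), array([ 0.42584288, -0.30168995,  0.045     ]), array([ 0.49839717, -0.29685961,  0.045     ]), array([ 0.50253112, -0.38830311,  0.045     ])]
```

View pics/w2c.png

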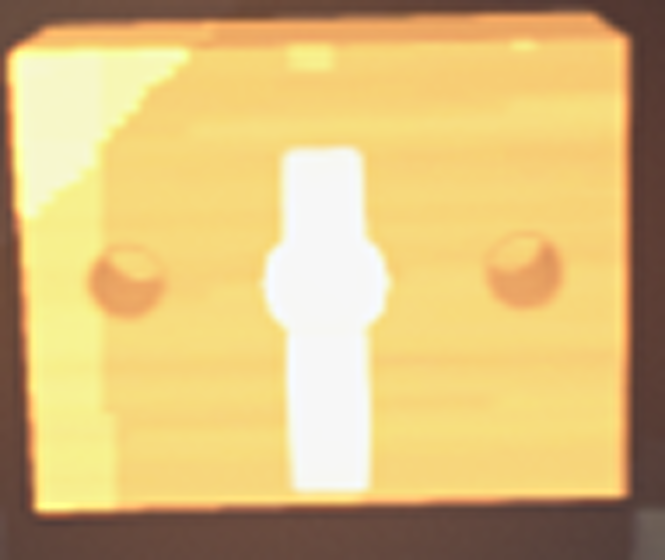

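```bash
python3 -c "
from h import *
plan([.464,-.3446,.057],182.9)"
```

```text
t 8.52 pos [ 0.4635 -0.3456  0.2195] yaw -178.91 tilt [-0.0015  0.0012 -1.    ] F [-0.7  0.5  0.4] gap 0.531 j [-0.68  0.18  1.98 -0.    0.98 -2.27]
slide [-0.08  0.08 16.25] rot [ 0.07 -0.08 -1.81]
```

Request:
{"method": "carry_out", "body": {
  "slide": [
    [-0.1,0.1,4],
    [-0.1,0.1,8],
    [-0.1,0.1,11],
    [-0.1,0.1,13],
    [-0.1,0.1,15],
    [-0.1,0.1,16.2],
    [-0.1,0.1,16.2],
    [-0.1,0.1,16.2],
    [-0.1,0.1,16.2]
  ],
  "rotation": [
    [0,0,-1.8],
    [0,0,-1.8],
    [0,0,-1.8],
    [0,0,-1.8],
    [0,0,-1.8],
    [0,0,-1.8],
    [0,0,-1.8],
    [0,0,-1.8],
    [0,0,-1.8]
  ],
  "jaw": [120,120,120,120,120,120,120,120,120]
}}

```text
time_s: 9.27
position: [0.4654, -0.3453, 0.0597]
orientation: [-0.08, 3.14, -0.001]
contact_force: [0.3, 0.1, 0.1]
finger_gap: 0.528
grip_force: 0.0
```

```bash
python3 -c "
from h import *
plan([.464,-.3446,.057],182.9)"
```

```text
t 9.27 pos [ 0.4654 -0.3453  0.0597] yaw -177.08 tilt [ 9.e-04 -7.e-04 -1.e+00] F [0.3 0.1 0.1] gap 0.528 j [-0.68  0.42  2.03 -0.    0.69 -2.3 ]
slide [0.14 0.08 0.27] rot [-0.04  0.05  0.02]
```

Request:
{"method": "carry_out", "body": {
  "slide": [
    [0.1,0.1,0.2],
    [0.1,0.1,0.2],
    [0.1,0.1,0.2],
    [0.1,0.1,0.2],
    [0.1,0.1,0.2],
    [0.1,0.1,0.2],
    [0.1,0.1,0.2],
    [0.1,0.1,0.2]
  ],
  "rotation": [
    [0,0,0],
    [0,0,0],
    [0,0,0],
    [0,0,0],
    [0,0,0],
    [0,0,0],
    [0,0,0],
    [0,0,0]
  ],
  "jaw": [120,255,255,255,255,255,255,255],
  "newtons": 45
}}

```text
time_s: 9.93
position: [0.4639, -0.3439, 0.0568]
orientation: [-0.081, 3.141, 0.0]
contact_force: [-0.3, -0.0, 1.5]
finger_gap: 0.109
grip_force: 45.0
```

```bash
python3 -c "
from h import *
plan([.464,-.3446,.057],182.9);print(sense()['ft_torque'])"
```

```text
t 9.93 pos [ 0.4639 -0.3439  0.0568] yaw -177.05 tilt [ 0.  0. -1.] F [-0.3 -0.   1.5] gap 0.109 j [-0.68  0.43  2.03  0.    0.68 -2.3 ]
slide [-0.   -0.07 -0.02] rot [0.   0.   0.05]
[ 0.12328033 -0.0569353   0.02905228]
```

Request:
{"method": "carry_out", "body": {
  "slide": [
    [0,0,-1],
    [0,0,-2],
    [0,0,-3],
    [0,0,-5],
    [0,0,-8],
    [0,0,-11],
    [0,0,-14],
    [0,0,-17],
    [0,0,-19],
    [0,0,-19]
  ],
  "rotation": [
    [0,0,0],
    [0,0,0],
    [0,0,0],
    [0,0,0],
    [0,0,0],
    [0,0,0],
    [0,0,0],
    [0,0,0],
    [0,0,0],
    [0,0,0]
  ],
  "jaw": [255,255,255,255,255,255,255,255,255,255]
}}

```text
time_s: 10.77
position: [0.4655, -0.3452, 0.2526]
orientation: [-0.081, 3.135, -0.008]
contact_force: [0.5, 0.2, 0.7]
finger_gap: 0.109
grip_force: 45.0
```

```bash
python3 -c "
from h import *
plan([.619,.0235,.25],186.6)"
```

```text
t 10.77 pos [ 0.4655 -0.3452  0.2526] yaw -177.04 tilt [ 0.0058 -0.0047 -1.    ] F [0.5 0.2 0.7] gap 0.109 j [-0.68  0.14  1.96 -0.    1.03 -2.3 ]
slide [-17.23  36.03   0.17] rot [-0.3   0.31 -3.64]
```

Request:
{"method": "carry_out", "body": {
  "slide": [
    [-2,4,0],
    [-5,9,0],
    [-17.2,36,0],
    [-17.2,36,0],
    [-17.2,36,0],
    [-17.2,36,0],
    [-17.2,36,0],
    [-17.2,36,0],
    [-17.2,36,0],
    [-17.2,36,0]
  ],
  "rotation": [
    [0,0,-3.6],
    [0,0,-3.6],
    [0,0,-3.6],
    [0,0,-3.6],
    [0,0,-3.6],
    [0,0,-3.6],
    [0,0,-3.6],
    [0,0,-3.6],
    [0,0,-3.6],
    [0,0,-3.6]
  ],
  "jaw": [255,255,255,255,255,255,255,255,255,255]
}}

```text
time_s: 11.6
position: [0.6177, 0.0279, 0.2468]
orientation: [-0.182, 3.136, 0.001]
contact_force: [-0.3, 0.1, -1.4]
finger_gap: 0.107
grip_force: 45.0
```

Request:
{"method": "carry_out", "body": {
  "slide": [
    [0,0,0],
    [0,0,0],
    [0,0,0]
  ],
  "rotation": [
    [0,0,0],
    [0,0,0],
    [0,0,0]
  ],
  "jaw": [255,255,255]
}}

```text
time_s: 11.85
position: [0.6166, 0.0241, 0.2465]
orientation: [0.18, -3.136, 0.0]
contact_force: [0.0, -0.3, -1.2]
finger_gap: 0.106
grip_force: 45.0
```

```bash
python3 -c "
from h import *
plan([.619,.0235,.16],186.6)
grab('wrist');q=load('wrist');print(proj(q,[.619,.0235,.08]))
g=q['im'][120:270,180:380];cv2.imwrite('pics/w3.png',cv2.resize(g,None,fx=4,fy=4,interpolation=cv2.INTER_CUBIC))"
```

```text
t 11.85 pos [0.6166 0.0241 0.2465] yaw -173.44 tilt [-6.e-04 -2.e-04 -1.e+00] F [ 0.  -0.3 -1.2] gap 0.106 j [ 0.    0.21  1.89 -0.    1.04 -1.68]
slide [-0.24 -0.08  8.65] rot [-0.01 -0.04 -0.04]
[279.99403096 201.72358949]
```

View pics/w3.png

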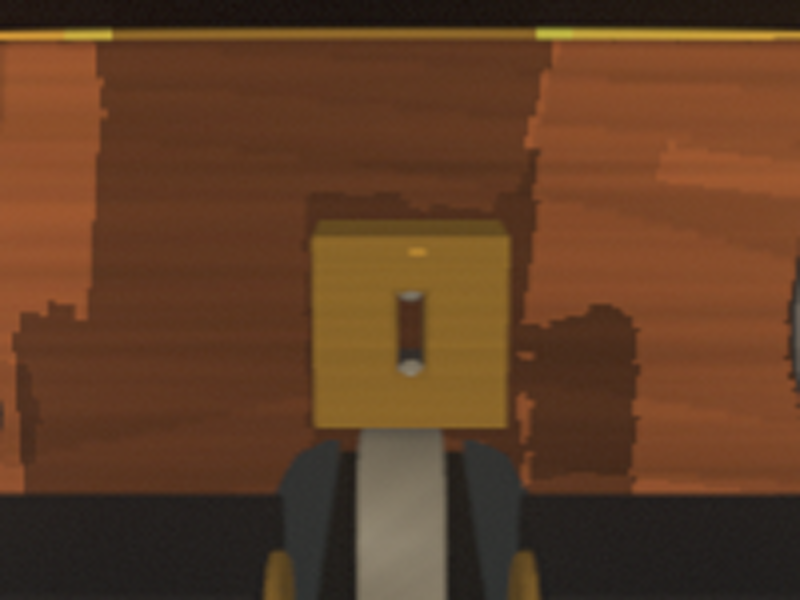

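The turret is square in the picture, slot centre at crop (410,333), i.e. (282.5,203); the key's grey bow below is centred around crop x 401.

```bash
python3 -c "
from h import *
q=load('wrist');print(atz(q,282.5,203.2,.08))
c=[atz(q,180+u/4,120+v/4,.08) for u,v in((313,236),(509,236),(507,428),(315,428))];print(np.mean(c,0),c)
a,b=c[0],c[1];print(np.degrees(np.arctan2(*(c[1]-c[0])[:2])),np.degrees(np.arctan2(*(c[2]-c[3])[:2])))
s=sense();M=R.from_rotvec(s['orientation']).as_matrix()
for x in(-.024,.024):
  for z in(-.019-.014,-.019+.014): print(x,z,proj(q,s['position']+M@[x,0,z]))
p=atz(q,282.5,203.2,.08);plan([p[0],p[1],.16],186.6)"
```

```text
[0.6202476  0.02623754 0.08      ]
[0.62043318 0.0265213  0.08      ] [array([ 0.59817484, -0.00102251,  0.08      ]), array([0.59255052, 0.04824965, 0.08      ]), array([0.6426543 , 0.05441136, 0.08      ]), array([0.64835304, 0.00444671, 0.08      ])]
-6.512012302470924 -6.5067755644574286
-0.024 -0.033 [280.7535004  332.79579329]
-0.024 -0.004999999999999999 [280.65081288 303.40036746]
0.024 -0.033 [280.7957442  234.96829382]
0.024 -0.004999999999999999 [280.67666775 218.65264685]
t 11.9 pos [0.6166 0.0236 0.2467] yaw -173.48 tilt [-4.e-04 -1.e-04 -1.e+00] F [-0.1  0.  -0.8] gap 0.104 j [ 0.    0.21  1.89 -0.    1.04 -1.68]
slide [-0.4   0.22  8.67] rot [-0.01 -0.02 -0.08]
```

Request:
{"method": "carry_out", "body": {
  "slide": [
    [-0.4,0.25,1],
    [-0.4,0.25,4],
    [-0.4,0.25,7],
    [-0.4,0.25,10],
    [-0.4,0.25,12],
    [-0.4,0.25,12.4],
    [-0.4,0.25,12.4],
    [-0.4,0.25,12.4],
    [-0.4,0.25,12.4]
  ],
  "rotation": [
    [0,0,0],
    [0,0,0],
    [0,0,0],
    [0,0,0],
    [0,0,0],
    [0,0,0],
    [0,0,0],
    [0,0,0],
    [0,0,0]
  ],
  "jaw": [255,255,255,255,255,255,255,255,255]
}}

```text
time_s: 12.65
position: [0.6218, 0.0272, 0.1243]
orientation: [-0.179, 3.134, -0.0]
contact_force: [-0.4, 0.4, -1.4]
finger_gap: 0.106
grip_force: 45.0
```

```bash
python3 -c "
from h import *
plan([.6202,.0263,.116],186.6)"
```

```text
t 12.65 pos [0.6218 0.0272 0.1243] yaw -173.47 tilt [ 0.0022  0.     -1.    ] F [-0.4  0.4 -1.4] gap 0.106 j [ 0.01  0.38  1.93  0.    0.83 -1.68]
slide [ 0.17 -0.07  0.83] rot [-0.01  0.12 -0.07]
```

Request:
{"method": "carry_out", "body": {
  "slide": [
    [0.1,-0.05,0],
    [0.1,-0.05,0],
    [0.1,-0.05,0.3],
    [0.1,-0.05,0.6],
    [0.1,-0.05,0.9],
    [0.1,-0.05,1.1],
    [0.1,-0.05,1.1],
    [0.1,-0.05,1.1]
  ],
  "rotation": [
    [0,0,0],
    [0,0,0],
    [0,0,0],
    [0,0,0],
    [0,0,0],
    [0,0,0],
    [0,0,0],
    [0,0,0]
  ],
  "jaw": [255,255,255,255,255,255,255,255]
}}

```text
time_s: 13.32
position: [0.6197, 0.0268, 0.1114]
orientation: [0.18, -3.136, -0.0]
contact_force: [-0.8, 0.5, -0.8]
finger_gap: 0.111
grip_force: 45.0
```

```bash
python3 -c "
from h import *
plan([.6202,.0263,.112],186.6);print(sense()['ft_torque'])"
```

```text
t 13.32 pos [0.6197 0.0268 0.1114] yaw -173.45 tilt [-5.e-04 -0.e+00 -1.e+00] F [-0.8  0.5 -0.8] gap 0.111 j [ 0.01  0.39  1.94 -0.    0.81 -1.68]
slide [-0.04 -0.06 -0.06] rot [ 0.   -0.03 -0.05]
[ 0.12912954 -0.17907514 -0.05185534]
```

No resistance with the tip about 4 mm below the plate: the key is in the slot. Now wiggle down.

Request:
{"method": "carry_out", "body": {
  "slide": [
    [0.03,0,0.1],
    [0.03,0,0.3],
    [0.03,0,0.5],
    [0.03,0,0.7],
    [0.03,0,0.9],
    [0.03,0,1.1],
    [0.03,0,1.3],
    [0.03,0,1.5],
    [0.03,0,1.6],
    [0.03,0,1.6]
  ],
  "rotation": [
    [0,0,4],
    [0,0,-4],
    [0,0,4],
    [0,0,-4],
    [0,0,4],
    [0,0,-4],
    [0,0,4],
    [0,0,-4],
    [0,0,4],
    [0,0,0]
  ],
  "jaw": [255,255,255,255,255,255,255,255,255,255]
}}

```text
time_s: 14.15
position: [0.6194, 0.0267, 0.0955]
orientation: [0.159, -3.137, -0.0]
contact_force: [-1.1, -1.9, -3.2]
finger_gap: 0.107
grip_force: 45.0
```

```bash
python3 -c "
from h import *
plan([.6202,.0263,.0918],186.6);print(sense()['ft_torque'])"
```

```text
t 14.15 pos [0.6194 0.0267 0.0955] yaw -174.2 tilt [-4.e-04  0.e+00 -1.e+00] F [-1.1 -1.9 -3.2] gap 0.107 j [ 0.01  0.42  1.94  0.    0.78 -1.67]
slide [-0.08 -0.05  0.37] rot [ 0.   -0.02 -0.8 ]
[-0.03381746 -0.01201911 -0.04266398]
```

Request:
{"method": "carry_out", "body": {
  "slide": [
    [-0.03,0,0.15],
    [-0.03,0,0.3],
    [-0.03,0,0.4],
    [-0.03,0,0.5],
    [-0.03,0,0.6],
    [-0.03,0,0.6],
    [-0.03,0,0.6]
  ],
  "rotation": [
    [0,0,4],
    [0,0,-4],
    [0,0,4],
    [0,0,-4],
    [0,0,0],
    [0,0,0],
    [0,0,0]
  ],
  "jaw": [255,255,255,255,255,255,255]
}}

```text
time_s: 14.73
position: [0.6208, 0.0268, 0.0917]
orientation: [-0.179, 3.135, -0.0]
contact_force: [-7.6, 0.6, 23.7]
finger_gap: 0.103
grip_force: 45.0
```

```bash
python3 -c "
from h import *
plan([.6202,.0263,.0918],186.6);print(sense()['ft_torque'])"
```

```text
t 14.73 pos [0.6208 0.0268 0.0917] yaw -173.46 tilt [ 0.0013  0.     -1.    ] F [-7.6  0.6 23.7] gap 0.103 j [ 0.01  0.42  1.94 -0.    0.78 -1.68]
slide [ 0.06 -0.04 -0.01] rot [-0.01  0.07 -0.06]
[0.09907454 1.47033311 0.09586233]
```

Collar is seated (z stops at 91.7 mm with 24 N). Ease the push slightly, grip harder and turn clockwise.

Request:
{"method": "carry_out", "body": {
  "slide": [
    [0,0,-0.15],
    [0,0,-0.15],
    [0,0,-0.15],
    [0,0,-0.15],
    [0,0,-0.15],
    [0,0,-0.15],
    [0,0,-0.15],
    [0,0,-0.15],
    [0,0,-0.15],
    [0,0,-0.15]
  ],
  "rotation": [
    [0,0,0],
    [0,0,0],
    [0,0,6],
    [0,0,12],
    [0,0,18],
    [0,0,24],
    [0,0,30],
    [0,0,36],
    [0,0,42],
    [0,0,48]
  ],
  "jaw": [255,255,255,255,255,255,255,255,255,255],
  "newtons": 60
}}

```text
time_s: 15.57
position: [0.6203, 0.0264, 0.0918]
orientation: [1.118, 2.935, -0.001]
contact_force: [-2.5, -3.5, 8.1]
finger_gap: 0.112
grip_force: 60.0
```

```bash
python3 -c "
from h import *
plan([.6202,.0263,.0918],92.);print(sense()['ft_torque'])"
```

```text
t 15.57 pos [0.6203 0.0264 0.0918] yaw 138.28 tilt [ 6.e-04 -6.e-04 -1.e+00] F [-2.5 -3.5  8.1] gap 0.112 j [ 0.01  0.42  1.94 -0.    0.78 -0.84]
slide [-0.   -0.02 -0.  ] rot [2.000e-02 5.000e-02 4.628e+01]
[-0.86924365  0.32230845  0.10435403]
```

Request:
{"method": "carry_out", "body": {
  "slide": [
    [0,0,0],
    [0,0,0],
    [0,0,0],
    [0,0,0],
    [0,0,0],
    [0,0,0],
    [0,0,0],
    [0,0,0],
    [0,0,0],
    [0,0,0]
  ],
  "rotation": [
    [0,0,6],
    [0,0,12],
    [0,0,18],
    [0,0,24],
    [0,0,30],
    [0,0,36],
    [0,0,42],
    [0,0,47],
    [0,0,47],
    [0,0,47]
  ],
  "jaw": [255,255,255,255,255,255,255,255,255,255]
}}

```text
time_s: 16.4
position: [0.6198, 0.0262, 0.0917]
orientation: [2.191, 2.251, -0.002]
contact_force: [-5.3, -6.1, 12.1]
finger_gap: 0.107
grip_force: 60.0
```

```bash
python3 -c "
from h import *
plan([.6202,.0263,.0918],92.);print(sense()['ft_torque'])
grab('wrist');grab('side')
a=load('wrist')['im'][120:270,180:380];b=load('side')['im'][100:250,170:370]
cv2.imwrite('pics/f.png',np.hstack([cv2.resize(x,(400,300)) for x in(a,b)]))"
```

```text
t 16.4 pos [0.6198 0.0262 0.0917] yaw 91.54 tilt [-6.e-04 -9.e-04 -1.e+00] F [-5.3 -6.1 12.1] gap 0.107 j [ 0.01  0.42  1.94 -0.    0.78 -0.02]
slide [ 0.01  0.04 -0.01] rot [-0.04  0.05 -0.46]
[-1.30020102  1.05073555 -0.02260719]
```

View pics/f.png

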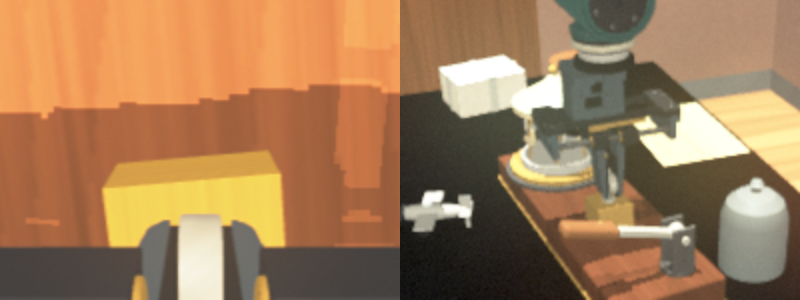

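The picture shows the key held in the turret and the lever up, with dome and plane undisturbed. I'll turn a little more to feel the stop.

Request:
{"method": "carry_out", "body": {
  "slide": [
    [0,0,0],
    [0,0,0],
    [0,0,0],
    [0,0,0],
    [0,0,0]
  ],
  "rotation": [
    [0,0,1.5],
    [0,0,3],
    [0,0,3],
    [0,0,3],
    [0,0,3]
  ],
  "jaw": [255,255,255,255,255]
}}

```text
time_s: 16.92
position: [0.6197, 0.0262, 0.0918]
orientation: [2.249, 2.194, -0.002]
contact_force: [-5.9, -6.2, 12.3]
finger_gap: 0.108
grip_force: 60.0
```

```bash
python3 -c "
from h import *
plan([.6202,.0263,.0918],92.);print(sense()['ft_torque'])"
```

```text
t 16.92 pos [0.6197 0.0262 0.0918] yaw 88.58 tilt [-7.e-04 -8.e-04 -1.e+00] F [-5.9 -6.2 12.3] gap 0.108 j [ 0.01  0.42  1.94 -0.    0.78  0.03]
slide [ 0.01  0.05 -0.01] rot [-0.04  0.05 -3.42]
[-1.21074607  1.11615571  0.07006517]
```

```bash
python3 -c "
from h import *
print(hand_in())"
```

```text
the job is handed in; nothing more can be done
None
```

The job is handed in at 16.9 s: three full lever strokes, then the key seated in the lock and turned about 98° clockwise. I infer the lock reached its stop from the turn angle and the key not slipping in the grip. The key is still held turned, and nothing touched the horse, airplane or dome.

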